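Switch the ball feeder to its other tray

TASK

The ball feeder on the welding bench is set to the wrong side: press the seesaw gate over its pivot so that it leans down to the other chute and stays there. Then push both waiting steel balls off the feed shelf onto the gate so that they roll down that chute into its tray. Only touch and push the balls, never lift or carry them, and leave the pipe stubs, the hammer and the can where they are.

Things in the scene. Friction and masses are not known exactly. Their poses are not given: they have to be found in the camera images.
- feeder: Ball feeder, a fixed bare-steel frame, 626 mm long in y. Origin on the bench under the middle of the gate. Its x axis is the way balls are fed along the shelf (away from the robot), y runs left along gate and chutes. The gate's lane is 72 mm wide between walls with tops 112 mm above the bench (no wall where the shelf meets it; opposite, at x = 36 to 43, y = -50 to 50, a backstop 150 mm high).
- gate (a joint): Tilt of the seesaw gate, -0.22 to 0.22 rad, a stop at each end. Positive: left (+y) end down, balls roll left; negative: right end down. Starts at rest on either stop. Metal plate 66 (x) by 240 (y) by 6 mm, pivot along x, 94 mm above the bench, upper face 6 mm above the pivot. Top-heavy: about 1 N on the raised end moves it, and once well past level it falls onto the other stop and stays.
- gate_left_end (a point): On the gate's upper face, mid-width, 108 mm left (+y) of the pivot: press here with a fingertip when this end is up. 124 mm above the bench when up, 100 level, 76 down; the chute below is 59 mm above the bench. The lane walls stand 36 mm to either side (x), tops 112 mm above the bench.
- gate_right_end (a point): The same point 108 mm right (-y) of the pivot.
- gate_weight (a point): Centre of the round weight (48 mm across, 34 mm long in x) on an arm above the pivot, 63 mm in x beyond the gate's middle and behind the backstop; it leans to the side that is down. Its top is about 185 mm above the bench.
- shelf_end (a point): Gate end of the feed shelf, on its floor, mid-width, 112 mm above the bench. The shelf is a trough 144 mm long from here towards -x of the feeder, rising to 119 mm; side rails 10 mm high, 48 mm over the outsides; far end open. A free-turning 10 mm roller across this end stands 4 mm above the floor and holds the balls; one pushed over it rolls onto the middle of the gate and down by itself.
- tray_left (a point): Middle of the floor of the left tray (feeder y = 255 mm), 20 mm above the bench. Trays are 72 by 108 mm inside, open above, side walls 60 mm and end wall 70 mm high; the chute from the gate runs into it.
- tray_right (a point): The same for the right tray (feeder y = -255 mm).
- ball_front_center (a point): Centre of the front steel ball, 40 mm across, 0.1 kg, resting against the roller at the shelf's end.
- ball_rear_center (a point): Centre of the rear steel ball, the same, resting behind and against the front ball. Pushed towards the gate at the height of its centre, it pushes the front ball over the roller before it; each ball needs a few newtons at most.
- stub_a: Upright dark steel pipe stub, 48 mm across, 85 mm tall, loose on the bench to the left of the feed shelf. Origin at the centre of its underside. Not to be moved.
- stub_b: Upright dark steel pipe stub, 48 mm across, 70 mm tall, loose on the bench to the right of the feed shelf. Origin at the centre of its underside. Not to be moved.
- hammer: Hammer with a wooden handle lying on the bench beyond the feeder, roughly parallel to it. Origin near its middle on the bench. Not to be moved.
- can: Closed plain metal can, 66 mm across, 130 mm tall, standing on the bench beyond the feeder. Origin at the centre of its underside. Not to be moved.
There are look-alikes about, which are no part of the job. Leave any brown or pink look-alike of the part that bears ball_rear_center alone.

How it is judged (in metres and radians):
On the way:
1. the gate has been rocked over onto its other stop while both balls still wait on the feed shelf (distance of gate_left_end from where it was at the start of the episode above 0.029 m and (value of joint gate above 0.19 rad or value of joint gate below -0.19 rad) and x of each of ball_front_center, ball_rear_center in the frame of feeder below -0.036 m), for 0.2 s.
At the end, for the whole second after the job is handed in: The gate rests on the stop opposite to the one it started on (within 0.03 rad), and both balls lie still (under 0.1 m/s) in the tray on the side to which the gate now leans down (more than 180 mm out from the pivot, centres lower than 65 mm) (distance of gate_left_end from where it was at the start of the episode above 0.029 m and (value of joint gate above 0.19 rad or value of joint gate below -0.19 rad) and ((value of joint gate above 0.19 rad and y of each of ball_front_center, ball_rear_center in the frame of feeder above 0.18 m and height (world z) of each of ball_front_center, ball_rear_center below 0.065 m) or (value of joint gate below -0.19 rad and y of each of ball_front_center, ball_rear_center in the frame of feeder below -0.18 m and height (world z) of each of ball_front_center, ball_rear_center below 0.065 m)) and linear speed of each of ball_front, ball_rear below 0.1 m/s); the robot touches nothing.
It fails at once if a ball is lifted or carried (centre more than 165 mm above the bench, or more than 135 mm once 60 mm to the side of the pivot) (height (world z) of any of ball_front_center, ball_rear_center above 0.165 m or (height (world z) of ball_front_center above 0.135 m and (y of ball_front_center in the frame of feeder above 0.06 m or y of ball_front_center in the frame of feeder below -0.06 m)) or (height (world z) of ball_rear_center above 0.135 m and (y of ball_rear_center in the frame of feeder above 0.06 m or y of ball_rear_center in the frame of feeder below -0.06 m))).
It fails at once if a pipe stub is moved more than 20 mm (distance of any of stub_a, stub_b from where it was at the start of the episode above 0.02 m).
It fails at once if the hammer is moved more than 20 mm (distance of hammer from where it was at the start of the episode above 0.02 m).
It fails at once if the can is moved more than 20 mm (distance of can from where it was at the start of the episode above 0.02 m).
It also fails if it takes over 54 s, if anything falls off the work surface, if the arm or the gripper's body presses on something with over 40 N, if the wrist force passes 120 N, or if a joint passes its speed limit or range.

ROBOT

A 6-joint arm with a two-finger parallel gripper is mounted at the origin on the work surface. World frame = base frame: x ahead of the robot, y to its left, z up, the work surface at z = 0. Lengths are in m, angles in degrees, forces in N, time in s.
With the tool pointing down it reaches from about 0.35 to 0.925 m from the base axis. Payload 6.4 kg.
Tool frame: the origin (TCP) lies at the very end of the fingers, on their centre line; the grasp point (between the pads) lies 19 mm behind it; z points along the fingers, x is the direction in which the jaws open and shut, and the axes are right-handed (so a half turn about z gives the same grasp; the last joint's range is limited). The gripper opens to 94 mm and grips with 3 to 60 N. Pads are 16 mm wide; open, the fingers measure 119 mm over their backs; the gripper's body (75 mm by 177 mm) begins 78 mm behind the grasp point.
Start: joints at [-83.428, 14.043, 89.255, -0, 76.702, -9.975], TCP at [0.185, -0.623, 0.205] pointing down, gripper open.
Joint ranges: [-179.41, 179.41], [-58.25, 129.5], [7.25, 145.43], [-54.29, 234.29], [11.92, 165.04], [-157.13, 157.13]. Speed limits (degrees/s): [147.25, 147.25, 180, 180, 180, 180].

INTERFACE

Orientations are given as a 3x3 rotation matrix whose columns are the frame's x, y, z axes.
In Python, from station import state, cams, manip gives the robot as it stands. The module is installed in compiled form; this text tells all that it offers.
- The arm moves only by the tool arm_command, never from a script. Its argument "commands" is a list that holds one entry, the list of rows, each a list of 7 numbers: the turn, a rotation vector about the tool's x, y, z as a fraction of full scale, then the shift along the tool's x, y, z as a fraction of full scale, then the gripper's target within -1 to 1 (fully open at 1, half-way at 0, shut at -1). A call has 1 to 12 rows; each row is the pose to reach, as a shift and turn from the pose measured when the call began, along the tool's axes at that moment, turning the shorter way round; what a row does not reach only later rows make up. Full scale, the value 1, is 0.25 m for a shift and pi rad for a turn. A row lasts 1/8 s, in which the tool goes at most 62.5 mm and 10.7 degrees, less where a joint would pass 70% of its speed; a pose out of reach is approached as far as the arm can. A call with a number of a shift or a turn outside -1 to 1 is refused whole. A call with a gripper value outside its range is refused whole. The fingers move at their own pace and stop on an object; "newtons" is the grip in N (left out, the last holds). Time passes only in rows, so rows that repeat a pose let the fingers close. It gives the time, the measured TCP pose, the force and the opening at its end, in the units of the state.
- state(): the state, without advancing time (a new reading comes with each control period).
- cams.read_camera(name): name is "scene" or "top"; returns (picture, depth): 420x560x3 uint8, red, green, blue; 420x560 float32, m along the optical axis (not along the pixel's ray), 0 where there is no reading.
- cams.get_calibration(name): a dict with "mtx" (3x3 intrinsics, pixels), "cam_to_world" (4x4, takes a point from camera to world coordinates). Camera axes: x right, y up, looking along -z (the intrinsics and any distortion apply to the point x, -y, -z); pixel columns grow to the right and rows downward; lengths in m; the calibration is good to about 2 mm. A picture is of the moment at which its call begins. get_calibration takes no time and is no camera call.
- manip.finish_job(): hands the job in, once; it reports no verdict.
The state is a dict: "t": time; "joints": joint angles; "qvel": joint speeds; "joint_torque": joint torques, N m; "position": TCP position; "eef_rot": TCP orientation; "force": force on the tool from outside, world axes, zero at the start; "ft_torque": the same for the moment, N m; "gripper_width": opening from 0.0 (shut) to 1.0 (fully open).
Only numpy, scipy, OpenCV 4.12 (cv2) and the standard library are available. Lean on these libraries where they do the work, as an engineer would, in place of code of your own. Each camera call takes 0.05 s, during which the arm holds its last target. There are 200 camera calls.

## Working session

There is one attempt and no reset: what is moved stays moved. The work goes in short steps, Python scripts to look and compute and a tool call to move; the robot and the scene stay as the last step left them, time stands still between calls to the robot, and variables do not carry over. Pictures are saved under pics/ and viewed, about 8 in all and at most 12, crops included, and the job is handed in when it is done.

Besides the shell and the picture viewer there is one more tool, called after "Call:" in YAML: its name, and indented under it one key for each argument. arm_command: Moves the arm, as the interface text tells. Its arguments: {"type":"object","properties":{"commands":{"type":"array"},"newtons":{"type":"number"}},"required":["commands"]}

```bash
mkdir -p pics
python3 - <<'E'
from station import state,cams
import cv2,numpy as np
s=state();print(s['t'],s['position'],s['eef_rot'],s['gripper_width'])
for n in('scene','top'):
    p,d=cams.read_camera(n);cv2.imwrite(f'pics/{n}0.png',p[:,:,::-1]);np.savez(f'{n}0.npz',p=p,d=d)
    c=cams.get_calibration(n);print(n,c['mtx'],c['cam_to_world'],(d>0).mean())
E
```

```text
0.0 [ 0.18504341 -0.62250198  0.20439911] [[ 2.84815608e-01 -9.58582289e-01 -2.54374081e-04]
 [-9.58580608e-01 -2.84815590e-01  1.81614313e-03]
 [-1.81337234e-03 -2.73427849e-04 -9.99998318e-01]] 1.000742534502182
scene [[425.88035975   0.         276.06636529]
 [  0.         425.88035975 207.93796866]
 [  0.           0.           1.        ]] [[ 0.74567655 -0.49285571  0.44839685  1.00247741]
 [ 0.66622523  0.54088106 -0.51341175 -0.4402973 ]
 [ 0.01050855  0.68157239  0.73167523  0.80893052]
 [ 0.          0.          0.          1.        ]] 0.9962244897959184
top [[492.40829039   0.         279.94376421]
 [  0.         492.40829039 204.91372355]
 [  0.           0.           1.        ]] [[ 0.0190351   0.98919752 -0.14534761  0.42279957]
 [-0.9995665   0.01556239 -0.02499233  0.0231212 ]
 [-0.0224604   0.14576034  0.98906494  1.02448304]
 [ 0.          0.          0.          1.        ]] 0.9960034013605442
```

View pics/scene0.png

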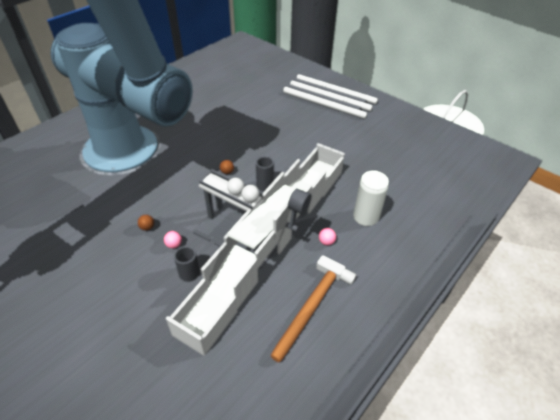

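View pics/top0.png

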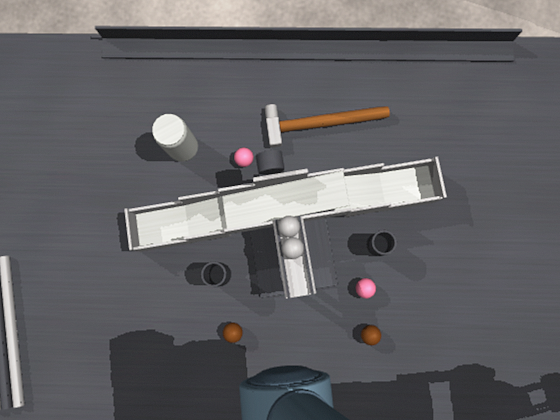

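The top view shows the feeder running from the left tray at (130,230) to the right tray at (440,178). The weight is at (270,160). The two grey balls are on the shelf: front (288,227), rear (291,248). The brown balls at (233,332) and (371,335) and the pink ones at (244,157) and (366,288) lie on the bench, so they are look-alikes. The stubs are at (215,274) and (382,243).

```bash
cat > h.py <<'E'
import numpy as np,cv2
from station import state,cams
def ray(n,uv,z):
    c=cams.get_calibration(n);K=c['mtx'];T=c['cam_to_world']
    uv=np.atleast_2d(uv).astype(float)
    d=np.c_[(uv[:,0]-K[0,2])/K[0,0],-(uv[:,1]-K[1,2])/K[1,1],-np.ones(len(uv))]@T[:3,:3].T
    o=T[:3,3];return o+d*((z-o[2])/d[:,2])[:,None]
def cloud(n,d):
    c=cams.get_calibration(n);K=c['mtx'];T=c['cam_to_world']
    v,u=np.mgrid[:d.shape[0],:d.shape[1]]
    P=np.stack([(u-K[0,2])/K[0,0]*d,-(v-K[1,2])/K[1,1]*d,-d],-1)
    return P@T[:3,:3].T+T[:3,3]
E
python3 - <<'E'
from h import *
np.set_printoptions(precision=4,suppress=True)
z=np.load('top0.npz');P=cloud('top',z['d']);p=z['p']
C=ray('top',[(126,209),(131,250),(436,158),(445,197)],.07);print(C)
L=C[:2].mean(0);R=C[2:].mean(0);O=(L+R)/2;y=(L-R)[:2];print('len',np.hypot(*y),'O',O)
y/=np.hypot(*y);x=np.array([y[1],-y[0]]);print('yaw',np.degrees(np.arctan2(x[1],x[0])))
B=ray('top',[(288,227),(291,248)],.134);print('balls',B,(B[:,:2]-O[:2])@np.c_[x,y])
F=np.dstack([(P[...,:2]-O[:2])@np.c_[x,y],P[...,2]])
np.save('F.npy',F)
f=F.reshape(-1,3)
for yy in np.arange(-.3,.301,.03):
    m=(abs(f[:,0])<.02)&(abs(f[:,1]-yy)<.006);print(round(yy,2),np.median(f[m,2]),end=' | ')
# wall extents
m=(f[:,2]>.105)&(f[:,2]<.118)&(f[:,1]>.03)&(f[:,1]<.15);print('\nwalls x',np.histogram(f[m,0],np.arange(-.06,.061,.008)))
m=(f[:,2]>.14)&(f[:,2]<.156)&(abs(f[:,1])<.08)&(f[:,0]<.06)&(f[:,0]>.02);print('backstop',f[m].min(0),f[m].max(0),np.median(f[m],0))
m=(f[:,2]>.16)&(f[:,2]<.2)&(abs(f[:,1])<.1)&(abs(f[:,0]-.06)<.05);print('weight',f[m].min(0),f[m].max(0))
m=(f[:,2]>.108)&(f[:,2]<.128)&(abs(f[:,1])<.03)&(f[:,0]<-.1)&(f[:,0]>-.22);print('shelf',f[m].min(0),f[m].max(0))
for uv in[(215,274),(382,243)]:
    q=F[uv[1]-14:uv[1]+15,uv[0]-14:uv[0]+15].reshape(-1,3);q=q[(q[:,2]>.06)&(q[:,2]<.1)];print('stub',q.min(0),q.max(0))
big=cv2.resize(p[130:310,200:400,::-1],(800,720),interpolation=cv2.INTER_CUBIC)[:600]
cv2.imwrite('pics/crop.png',big)
E
```

```text
[[ 0.5501  0.3506  0.07  ]
 [ 0.4698  0.3356  0.07  ]
 [ 0.6615 -0.259   0.07  ]
 [ 0.5837 -0.2743  0.07  ]]
len 0.6200428016351156 O [0.5663 0.0382 0.07  ]
yaw 10.465413404093956
balls [[0.5134 0.0302 0.134 ]
 [0.4754 0.0242 0.134 ]] [[-0.0535  0.0017]
 [-0.0919  0.0027]]
-0.3 0.016779096248590974 | -0.27 0.019229138885728303 | -0.24 0.021383215383616094 | -0.21 0.023988060114570553 | -0.18 0.03282355514456625 | -0.15 0.04391395983372803 | -0.12 0.12508410461549702 | -0.09 0.12139906885375051 | -0.06 0.1145278818066926 | -0.03 0.1082969080313374 | -0.0 0.10134802587456004 | 0.03 0.09511764442514098 | 0.06 0.08820856150815892 | 0.09 0.08133192360631702 | 0.12 0.07335116049856494 | 0.15 0.04525920923570631 | 0.18 0.03418410279053635 | 0.21 0.024526287238826994 | 0.24 0.022197848915760043 | 0.27 0.019801784607825557 | 0.3 0.017489774951274017 | 
walls x (array([  0,   0,  89,  63,   0,   0,   0,   0,   0,   0,   0,   0, 137,
         1,   0]), array([-0.06 , -0.052, -0.044, -0.036, -0.028, -0.02 , -0.012, -0.004,
        0.004,  0.012,  0.02 ,  0.028,  0.036,  0.044,  0.052,  0.06 ]))
backstop [ 0.0379 -0.0488  0.1405] [0.0492 0.0507 0.1556] [0.0413 0.0059 0.1504]
weight [ 0.0476 -0.0079  0.1606] [0.0823 0.0396 0.1881]
shelf [-0.1774 -0.0271  0.1118] [-0.1003  0.0289  0.1279]
stub [-0.1352  0.1325  0.0604] [-0.0884  0.1803  0.0917]
stub [-0.1291 -0.1994  0.0601] [-0.0817 -0.1519  0.076 ]
```

View pics/crop.png

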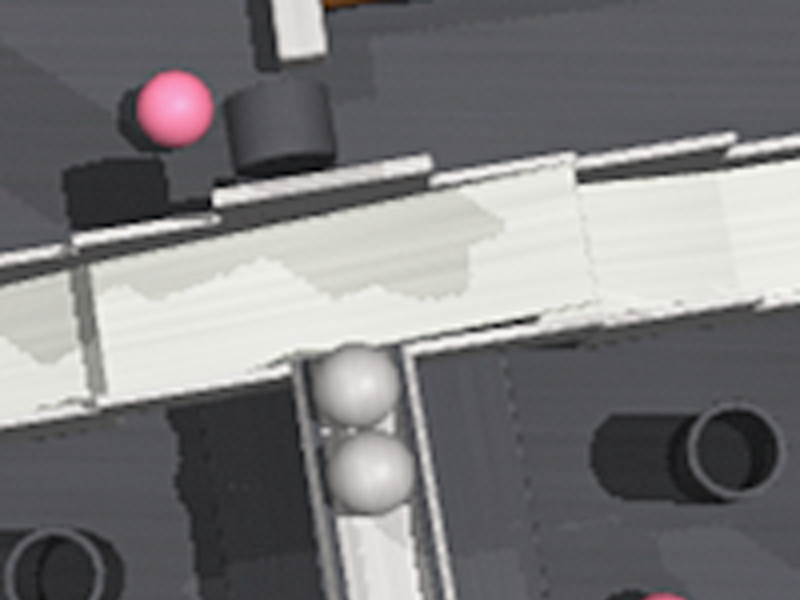

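The enlarged crop confirms two grey steel balls on the shelf, front (355,385) and rear (370,470). The pink ball at (175,105) is on the bench and is a look-alike. The weight leans left, and the depth readings show the gate's right end up (about 0.125 at y=-0.12). So I need to press the right end, and the balls must go to the right tray. First I'll swing over with the fingers shut.

Call:
arm_command:
  commands:
    - [[0,0,-0.467,-0.74,-0.96,0,-1],[0,0,-0.467,-0.74,-0.96,0,-1],[0,0,-0.467,-0.74,-0.96,0,-1],[0,0,-0.467,-0.74,-0.96,0,-1],[0,0,-0.467,-0.74,-0.96,0,-1],[0,0,-0.467,-0.74,-0.96,0,-1],[0,0,-0.467,-0.74,-0.96,0,-1],[0,0,-0.467,-0.74,-0.96,0,-1],[0,0,-0.467,-0.74,-0.96,0,-1],[0,0,-0.467,-0.74,-0.96,0,-1],[0,0,-0.467,-0.74,-0.96,0,-1]]
  newtons: 20

```text
t: 1.48
position: [0.3624, -0.3768, 0.2048]
eef_rot: [[0.983, 0.183, -0.0], [0.183, -0.983, 0.002], [0.0, -0.002, -1.0]]
force: [-0.1, -1.1, 0.6]
gripper_width: 0.004
```

```bash
cat > go.py <<'E'
import sys
from h import *
np.set_printoptions(precision=4,suppress=True)
a=np.radians(10.47);Rf=np.array([[np.cos(a),-np.sin(a)],[np.sin(a),np.cos(a)]]);O=np.array([.5663,.0382])
s=state();p=np.array(s['position']);R=np.array(s['eef_rot'])
print('t',s['t'],'feeder pos',Rf.T@(p[:2]-O),p[2],'yaw x',np.degrees(np.arctan2(R[1,0],R[0,0])),'tilt',R[:,2],'F',np.array(s['force']))
for q in sys.argv[1:]:
    f=np.array([float(v) for v in q.split(',')]);w=np.r_[O+Rf@f[:2],f[2]]
    print(q,'shift/0.25:',R.T@(w-p)/.25)
E
python3 go.py 0,-.108,.2 0,-.108,.14
```

```text
t 1.475 feeder pos [-0.2759 -0.371 ] 0.2047542828670214 yaw x 10.533717847171824 tilt [-0.0003  0.0019 -1.    ] F [-0.1262 -1.1067  0.6441]
0,-.108,.2 shift/0.25: [ 1.1049 -1.0509  0.0211]
0,-.108,.14 shift/0.25: [ 1.1049 -1.0505  0.2611]
```

Call:
arm_command:
  commands:
    - [[0,0,0,1,-1,0,-1],[0,0,0,1,-1,0,-1],[0,0,0,1,-1,0,-1],[0,0,0,1,-1,0,-1],[0,0,0,1,-1,0,-1],[0,0,0,1,-1,0,-1],[0,0,0,1,-1,0,-1],[0,0,0,1,-1,0,-1],[0,0,0,1,-1,0,-1]]

```text
t: 2.6
position: [0.5619, -0.0865, 0.2052]
eef_rot: [[0.984, 0.181, -0.0], [0.181, -0.984, 0.002], [-0.0, -0.002, -1.0]]
force: [-0.2, 0.2, 0.1]
gripper_width: 0.005
```

```bash
python3 go.py 0,-.108,.14 0,-.108,.082
```

```text
t 2.6 feeder pos [-0.027  -0.1219] 0.20522558118151177 yaw x 10.415497497476139 tilt [-0.0005  0.0017 -1.    ] F [-0.2494  0.2063  0.0733]
0,-.108,.14 shift/0.25: [ 0.1079 -0.0551  0.261 ]
0,-.108,.082 shift/0.25: [ 0.1079 -0.0547  0.493 ]
```

Call:
arm_command:
  commands:
    - [[0,0,0,0.108,-0.055,0.05,-1],[0,0,0,0.108,-0.055,0.15,-1],[0,0,0,0.108,-0.055,0.24,-1],[0,0,0,0.108,-0.055,0.3,-1],[0,0,0,0.108,-0.055,0.34,-1],[0,0,0,0.108,-0.055,0.38,-1],[0,0,0,0.108,-0.055,0.42,-1],[0,0,0,0.108,-0.055,0.46,-1],[0,0,0,0.108,-0.055,0.49,-1],[0,0,0,0.108,-0.055,0.49,-1],[0,0,0,0.108,-0.055,0.49,-1]]

```text
t: 3.98
position: [0.5862, -0.0679, 0.083]
eef_rot: [[0.984, 0.181, 0.0], [0.181, -0.984, 0.002], [0.0, -0.002, -1.0]]
force: [0.3, -0.2, -0.3]
gripper_width: 0.004
```

Call:
arm_command:
  commands:
    - [[0,0,0,0,0,-0.2,-1],[0,0,0,0,0,-0.4,-1],[0,0,0,0,0,-0.5,-1],[0,0,0,0,0,-0.5,-1],[0,0,0,0,0,-0.5,-1]]

```text
t: 4.6
position: [0.5855, -0.0679, 0.2066]
eef_rot: [[0.984, 0.181, -0.002], [0.181, -0.984, 0.002], [-0.001, -0.002, -1.0]]
force: [0.1, -0.3, -0.5]
gripper_width: 0.006
```

```bash
cat > look.py <<'E'
import sys
from h import *
np.set_printoptions(precision=4,suppress=True)
a=np.radians(10.47);Rf=np.array([[np.cos(a),-np.sin(a)],[np.sin(a),np.cos(a)]]);O=np.array([.5663,.0382])
p,d=cams.read_camera('top');P=cloud('top',d)
f=np.dstack([(P[...,:2]-O)@Rf,P[...,2]]).reshape(-1,3)
for yy in (-.25,-.12,-.09,-.06,-.03,0,.03,.06,.09,.12,.25):
    m=(abs(f[:,0])<.02)&(abs(f[:,1]-yy)<.006);print(yy,np.round(np.median(f[m,2]),4),end=' | ')
m=(f[:,2]>.142)&(f[:,2]<.158)&(abs(f[:,1])<.02)&(f[:,0]<-.02)&(f[:,0]>-.16)
print('\nball tops on shelf',m.sum(),f[m].min(0) if m.any() else '',f[m].max(0) if m.any() else '')
cv2.imwrite(f'pics/top_{sys.argv[1]}.png',p[:,:,::-1])
p,_=cams.read_camera('scene');cv2.imwrite(f'pics/scene_{sys.argv[1]}.png',p[:,:,::-1])
E
python3 look.py 1; python3 go.py -.16,-.108,.2 -.16,.002,.18
```

```text
-0.25 nan | -0.12 0.5254 | -0.09 0.5246 | -0.06 0.5331 | -0.03 0.0952 | 0 0.1011 | 0.03 0.1079 | 0.06 0.1146 | 0.09 0.1214 | 0.12 0.1267 | 0.25 0.0216 | 
ball tops on shelf 443 [-0.1053 -0.0164  0.1421] [-0.034   0.0196  0.1573]
t 4.7 feeder pos [-0.0007 -0.1077] 0.2059286197363713 yaw x 10.41783625969016 tilt [-0.0032  0.0026 -1.    ] F [-0.5039 -0.7473  0.1813]
-.16,-.108,.2 shift/0.25: [-0.637   0.0019  0.0254]
-.16,.002,.18 shift/0.25: [-0.6372 -0.4379  0.1068]
  return _methods._mean(a, axis=axis, dtype=dtype,
  ret = ret.dtype.type(ret / rcount)
```

View pics/scene_1.png

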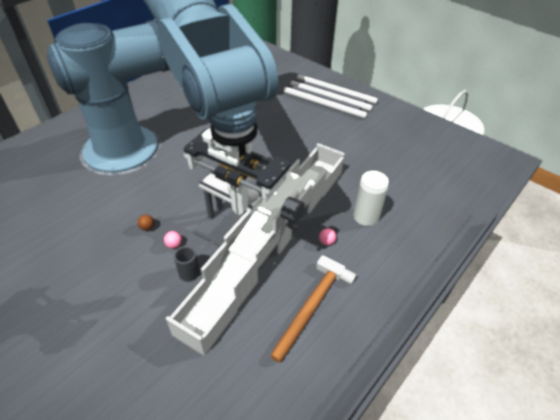

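The gate is over: its left end is now up (0.127 at y=+0.12, slope -0.22), and both balls are still on the shelf. Next I'll go behind the rear ball.

Call:
arm_command:
  commands:
    - [[0,0,0,-0.24,0,0,-1],[0,0,0,-0.48,-0.1,0,-1],[0,0,0,-0.62,-0.3,0,-1],[0,0,0,-0.62,-0.438,0,-1],[0,0,0,-0.62,-0.438,0,-1],[0,0,0,-0.62,-0.438,0,-1]]

```text
t: 5.45
position: [0.413, 0.0114, 0.2061]
eef_rot: [[0.983, 0.181, -0.004], [0.181, -0.983, 0.003], [-0.004, -0.003, -1.0]]
force: [0.9, 0.5, -0.3]
gripper_width: 0.007
```

```bash
python3 go.py -.155,.002,.126
```

```text
t 5.45 feeder pos [-0.1556  0.0016] 0.20613290537319587 yaw x 10.422500874250074 tilt [-0.0042  0.0025 -1.    ] F [ 0.9422  0.4827 -0.2917]
-.155,.002,.126 shift/0.25: [ 0.0038 -0.0007  0.3205]
```

Call:
arm_command:
  commands:
    - [[0,0,0,0,0,0.1,-1],[0,0,0,0,0,0.2,-1],[0,0,0,0,0,0.28,-1],[0,0,0,0,0,0.32,-1],[0,0,0,0,0,0.32,-1]]

```text
t: 6.08
position: [0.4125, 0.0112, 0.1256]
eef_rot: [[0.984, 0.18, -0.006], [0.18, -0.984, 0.003], [-0.005, -0.004, -1.0]]
force: [0.1, 0.6, 0.5]
gripper_width: 0.005
```

```bash
python3 go.py -.08,.002,.126 -.035,.002,.126
```

```text
t 6.075 feeder pos [-0.1562  0.0014] 0.1255569671588755 yaw x 10.374098678163216 tilt [-0.006   0.0029 -1.    ] F [0.1023 0.5802 0.4747]
-.08,.002,.126 shift/0.25: [ 0.3047 -0.0029 -0.0034]
-.035,.002,.126 shift/0.25: [ 0.4847 -0.0032 -0.0044]
```

Call:
arm_command:
  commands:
    - [[0,0,0,0.06,0,0,-1],[0,0,0,0.1,0,0,-1],[0,0,0,0.12,0,0,-1],[0,0,0,0.14,0,0,-1],[0,0,0,0.16,0,0,-1],[0,0,0,0.18,0,0,-1],[0,0,0,0.2,0,0,-1],[0,0,0,0.22,0,0,-1],[0,0,0,0.24,0,0,-1],[0,0,0,0.26,0,0,-1],[0,0,0,0.28,0,0,-1],[0,0,0,0.28,0,0,-1]]

```text
t: 7.58
position: [0.4816, 0.0238, 0.1252]
eef_rot: [[0.984, 0.18, -0.006], [0.18, -0.984, 0.003], [-0.005, -0.004, -1.0]]
force: [0.5, -0.5, 0.7]
gripper_width: 0.009
```

```bash
python3 look.py 2 2>/dev/null; python3 go.py -.035,.002,.126
```

```text
-0.25 0.0204 | -0.12 0.0551 | -0.09 0.0807 | -0.06 0.0877 | -0.03 0.2655 | 0 0.2663 | 0.03 0.2665 | 0.06 0.116 | 0.09 0.1214 | 0.12 0.1263 | 0.25 0.0214 | 
ball tops on shelf 0  
t 7.675 feeder pos [-0.0863  0.0013] 0.12507486087394315 yaw x 10.377240047129465 tilt [-0.0062  0.0029 -1.    ] F [-0.7464 -0.5076  0.5817]
-.035,.002,.126 shift/0.25: [ 0.205  -0.003  -0.0048]
```

View pics/scene_2.png

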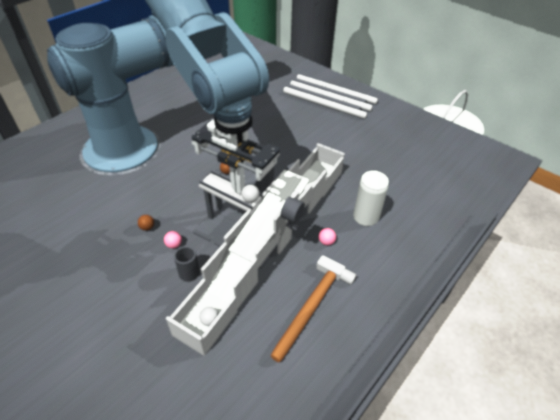

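The first ball is already in the right tray at (208,316). The rear ball is at the roller at (250,193). Now I'll push it over.

Call:
arm_command:
  commands:
    - [[0,0,0,0.02,0,0,-1],[0,0,0,0.04,0,0,-1],[0,0,0,0.06,0,0,-1],[0,0,0,0.08,0,0,-1],[0,0,0,0.1,0,0,-1],[0,0,0,0.12,0,0,-1],[0,0,0,0.14,0,0,-1],[0,0,0,0.16,0,0,-1],[0,0,0,0.16,0,0,-1]]

```text
t: 8.8
position: [0.5209, 0.0311, 0.1249]
eef_rot: [[0.984, 0.18, -0.006], [0.18, -0.984, 0.003], [-0.006, -0.004, -1.0]]
force: [0.0, -0.2, -0.4]
gripper_width: 0.007
```

Call:
arm_command:
  commands:
    - [[0,0,0,-0.1,0,-0.1,-1],[0,0,0,-0.3,0,-0.3,-1],[0,0,0,-0.5,0,-0.4,-1],[0,0,0,-0.5,0,-0.4,-1],[0,0,0,-0.5,0,-0.4,-1],[0,0,0,-0.5,0,-0.4,-1],[0,0,0,-0.5,0,-0.4,-1],[0,0,0,-0.5,0,-0.4,-1]]

```text
t: 9.8
position: [0.3986, 0.0084, 0.2247]
eef_rot: [[0.984, 0.18, -0.008], [0.181, -0.984, 0.004], [-0.008, -0.005, -1.0]]
force: [-0.4, -0.4, -0.3]
gripper_width: 0.005
```

```bash
python3 look.py 3 2>/dev/null; python3 go.py
```

```text
-0.25 0.0492 | -0.12 0.0555 | -0.09 0.0812 | -0.06 0.0871 | -0.03 0.0945 | 0 0.1011 | 0.03 0.1075 | 0.06 0.1145 | 0.09 0.1213 | 0.12 0.1266 | 0.25 0.0212 | 
ball tops on shelf 0  
t 9.9 feeder pos [-0.1703  0.0011] 0.22508728571263956 yaw x 10.394371333674966 tilt [-0.0074  0.0032 -1.    ] F [ 0.047  -0.2251  1.0154]
```

View pics/scene_3.png

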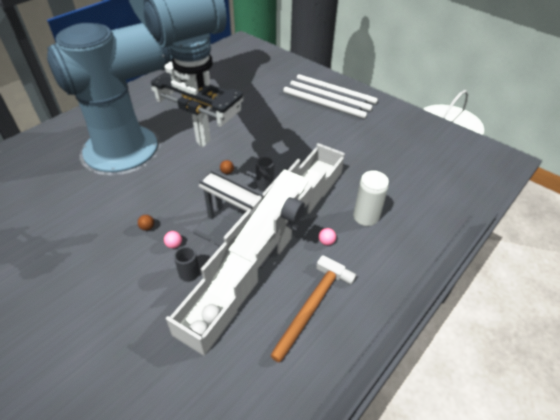

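View pics/top_3.png

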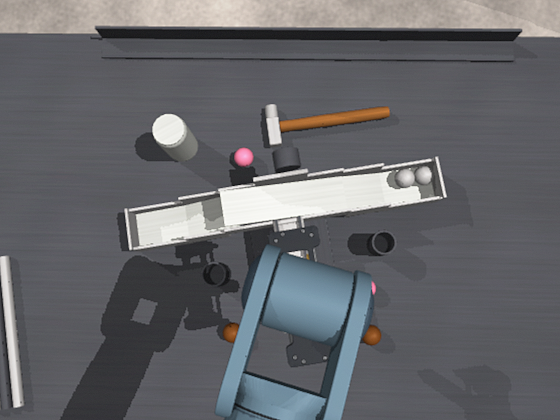

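Both balls are in the right tray, at (405,178) and (423,175) in the top view. The gate leans right, and the stubs, can and hammer look unmoved. I'll let things settle for a second, then hand in.

Call:
arm_command:
  commands:
    - [[0,0,0,0,0,0,-1],[0,0,0,0,0,0,-1],[0,0,0,0,0,0,-1],[0,0,0,0,0,0,-1],[0,0,0,0,0,0,-1],[0,0,0,0,0,0,-1],[0,0,0,0,0,0,-1],[0,0,0,0,0,0,-1],[0,0,0,0,0,0,-1],[0,0,0,0,0,0,-1],[0,0,0,0,0,0,-1],[0,0,0,0,0,0,-1]]

```text
t: 11.4
position: [0.3986, 0.0083, 0.2251]
eef_rot: [[0.984, 0.18, -0.007], [0.18, -0.984, 0.003], [-0.007, -0.005, -1.0]]
force: [0.0, 0.6, 0.1]
gripper_width: 0.004
```

Run:
```python
from h import *
from station import manip
a,_=cams.read_camera('top');b,_=cams.read_camera('top')
r=np.s_[155:205,370:450]
old=cv2.imread('pics/top_3.png')[:,:,::-1]
print('tray change: vs settled', np.abs(a[r].astype(int)-b[r]).mean(), 'vs 1.5s ago',np.abs(a[r].astype(int)-old[r]).mean())
print(manip.finish_job())
```

```text
tray change: vs settled 0.7575 vs 1.5s ago 0.76
the job is handed in; nothing more can be done
None
```

I pressed the gate's raised right end with the shut fingers, and it tipped onto its right-hand stop while both balls were still on the shelf. I then pushed the rear ball along the shelf. That sent the front ball and then the rear ball over the roller and down the right chute into the right tray. I handed the job in at about 11.5 s of the 54 s allowed.

- **Gate:** the last depth readings give a slope of about -0.22 rad, which is the right-hand stop.
- **Balls:** both lie in the right tray. The tray's pixels changed no more over the last 1.5 s than between two back-to-back pictures, so the balls look still.
- **Robot:** the gripper is back at 0.225 m height, touching nothing. Wrist force readings stayed around 1 N whenever I read them.
- **Stubs, hammer and can:** they look unmoved in the pictures, but I judged that by eye and did not measure it.

No check failed or disagreed.

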